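Chock the rolling pin on the draining board

ROBOT

A 7-joint arm with a two-finger parallel gripper is mounted at the origin on the work surface. World frame = base frame: x ahead of the robot, y to its left, z up, the work surface at z = 0. Lengths are in m, angles in degrees, forces in N, time in s.
With the tool pointing down it reaches from about 0.425 to 0.925 m from the base axis. Payload 6.8 kg.
Tool frame: the origin (TCP) lies at the centre of the arm's flange, where the gripper is bolted on; the fingertips stand arm.tip_reach ahead of it and the grasp point (between the pads) lies 155 mm ahead of it (arm.tip_reach is the distance from the TCP to the fingertips, in m); z points along the fingers, y is the line along which they close (so a half turn about z gives the same grasp; the last joint's range is limited). The gripper opens to 85 mm and grips with 20 to 120 N. Pads are 22 mm wide; open, the fingers measure 114 mm over their backs; the gripper's body (76 mm by 85 mm) begins 54 mm behind the grasp point. The pads swing forward as they close: fully open they stand 13 mm farther back than shut.
Start: joints at [69.208, 27.33, 1.283, 89.118, -0.659, 63.558, -4.761], TCP at [0.17, -0.653, 0.405] pointing down, gripper open.
Joint ranges: [-169.35, 169.35], [-19.33, 120.38], [-80.79, 83.38], [13.8, 139.57], [-78.32, 258.32], [9.67, 109.79], [-169.56, 169.56]. Speed limits (degrees/s): [136.94, 136.94, 180, 180, 180, 180, 180].

INTERFACE

Orientations are given as [roll, pitch, yaw] about the fixed x, y, z axes, in that order (R = Rz(yaw) Ry(pitch) Rx(roll)).
In Python, from workcell import arm, kin, vision gives the robot as it stands. Calls block until the motion is done:
- arm.reach(position, orientation): joint-space move of the TCP to a pose.
- arm.servo_line(position, rot=None, speed=0.15): straight line of the TCP; rot=None keeps the orientation; speed is the mean speed in m/s.
- arm.move_j(angles): joint-space move.
- arm.grip(opening, newtons=None): finger opening in m; newtons is the grip in N (None keeps the last); returns when the fingers have stopped.
- arm.dwell(seconds).
- kin.inverse_kinematics(position, orientation): joint angles nearest the present ones, or None.
- vision.snapshot(name): name is "side" or "top"; returns a dict with "image" (420x560x3 uint8, blue, green, red), "z_map" (420x560 float32, m along the optical axis (not along the pixel's ray), 0 where there is no reading), "vfov" (degrees; the focal length in pixels is half the picture's height over the tangent of half this angle, whatever the lens; pixels are square), "cx", "cy" (the principal point, pixels), "k1" (the pictures are not rectified: a ray, as slopes to the right and down, at radius r is drawn at 1 + k1 r^2 times it, then the intrinsics apply), "T" (4x4, takes a point from camera to world coordinates). Camera axes: x right, y down, z forward; pixel columns grow to the right and rows downward; lengths in m; the calibration is good to about 2 mm. A picture is of the moment at which its call begins.
A pose or a line that the arm cannot do raises arm.MotionError and nothing moves.
- arm.close_job(): hands the job in; it is judged then, once.
Readings, each from a call of its own:
- arm.read_time_s(): time.
- arm.read_qpos(): joint angles.
- arm.read_qvel(): joint speeds.
- arm.read_joint_efforts(): joint torques, N m.
- arm.read_eef_pos(): TCP position.
- arm.read_tool_rot(): TCP orientation.
- arm.read_ft_force(): force on the tool from outside, world axes, zero at the start.
- arm.read_torque(): the same for the moment, N m.
- arm.read_grip_width(): finger opening in m.
- arm.read_grip_force(): force on a finger pad.
Only numpy, scipy, OpenCV 4.12 (cv2) and the standard library are available. Lean on these libraries where they do the work, as an engineer would, in place of code of your own. Each camera call takes 0.05 s, during which the arm holds its last target. There are 200 camera calls.

TASK

The washed wooden rolling pin has to be left on the sloping steel draining board without rolling off into the sink. First set the red chock flat across the middle of the draining board, its two feet pointing straight up the slope, and let go of it. Then lift the rolling pin from its blue stand, lower it right down onto the board close up behind both feet of the chock and centred on it, and only then release it, so that it lies still against the chock.

Things in the scene. Friction and masses are not known exactly. Their poses are not given: they have to be found in the camera images.
- pin: Wooden rolling pin, 0.27 kg: barrel 46 mm diameter, 200 mm long (ends ringed dark), thin 36 mm handles. Origin: barrel centre, on the axis; x along the axis; y, z turn as it rolls. Starts level, axis 29 mm above the counter, in a blue stand: base 200 x 75 x 6 mm, nubs 18 mm high only within 30 mm of the barrel's ends, so its middle 140 mm is free to grip. Rolls freely.
- chock: Red U-shaped wooden chock, 0.13 kg. Origin: underside, footprint centre; z up; 150 mm (x) by 84 mm (y). Bar 26 mm wide, 28 high along x at y = -29: grip across it. Two feet, 26 wide, 16 high, at x = -62 and +62, run to rounded tips at y = +42, open between. A pin resting on both tips has its axis at y = +61, z = +23. A plain pale wood block without feet is a bystander.
- chock_nose (a point): Point on the chock's underside midway between the tips of its two feet: at x = 0, y = +42 mm of the chock.
- board: Fixed steel draining board, 320 mm (x) by 260 mm (y), no rims. Origin: at counter level under the board's centre; its frame is level, z up. The flat top is 28 mm above the origin at the centre and slopes 6 degrees, rising towards +y (edge 42 mm above the counter) and falling towards -y, the sink side (edge 14 mm).
Things that resemble listed ones, but are neither listed nor needed, are in the scene too. Several things look just like the chock: the one meant starts farthest from the robot's base.

How it is judged (in metres and radians):
On the way, in this order (a step that is already met when the one before it is completed fails the run):
1. the chock lies flat on the middle of the board, feet up the slope, and is let go (horizontal distance between chock and board below 0.035 m and y of chock_nose in the frame of board above 0 m and angle between the x axis of chock and the x axis of board, either way round below 0.2 rad and angle between chock's own z axis and vertical below 0.2 rad and contact force between chock and board above 0.3 N and contact force between the fingers and chock below 0.1 N), for 0.2 s.
2. the pin, still held, is down on the board close behind both feet of the chock (contact force between the fingers and pin above 0.5 N and y of pin in the frame of chock between 0.05 and 0.081 m and x of pin in the frame of chock between -0.03 and 0.03 m and z of pin in the frame of chock below 0.035 m and angle between the x axis of pin and the x axis of chock, either way round below 0.2 rad), for 0.1 s.
At the end, for the whole second after the job is handed in: The red chock lies flat on the board, within 40 mm of its centre, across the slope within 11 degrees, feet uphill; the rolling pin rests on the board against the uphill side of the feet, within 30 mm of the chock's middle, parallel within 11 degrees, released and still (horizontal distance between chock and board below 0.04 m and y of chock_nose in the frame of board above 0 m and angle between the x axis of chock and the x axis of board, either way round below 0.2 rad and angle between chock's own z axis and vertical below 0.2 rad and contact force between each of chock, pin and board above 0.3 N and contact force between pin and chock above 0.03 N and y of pin in the frame of chock between 0.05 and 0.072 m and x of pin in the frame of chock between -0.03 and 0.03 m and z of pin in the frame of chock between 0.012 and 0.035 m and angle between the x axis of pin and the x axis of chock, either way round below 0.2 rad and linear speed of pin below 0.02 m/s and angular speed of pin below 0.3 rad/s); the robot touches nothing.
It also fails if it takes over 59 s, if anything falls off the work surface, if the arm or the gripper's body presses on something with over 40 N, if the wrist force passes 120 N, or if a joint passes its speed limit or range.

## Working session

There is one attempt and no reset: what is moved stays moved. The work goes in short steps, each a Python script; the robot and the scene stay as the last script left them, time stands still between calls to the robot, and variables do not carry over. Pictures are saved under pics/ and viewed, at most 10 in all, crops included, and the job is handed in when it is done.

```bash
ls; mkdir -p pics
python3 - <<'E'
from workcell import arm,kin,vision
import cv2,numpy as np
for n in("top","side"):
    s=vision.snapshot(n); cv2.imwrite(f"pics/{n}0.png",s["image"]); np.savez(f"{n}0.npz",**s)
    print(n,s["vfov"],s["cx"],s["cy"],s["k1"]); print(s["T"].round(3))
print(arm.read_eef_pos(),arm.read_tool_rot(),arm.tip_reach,arm.read_time_s())
E
```

```text
pics
top 44.86955742534617 285.17852997401235 214.00951777184395 -0.15579408826247465
[[-0.021 -0.999  0.048  0.348]
 [-1.     0.022  0.005  0.061]
 [-0.006 -0.048 -0.999  1.151]
 [ 0.     0.     0.     1.   ]]
side 44.56925185374679 280.49680316744013 208.3915227413453 -0.13118800688628146
[[-0.8   -0.422  0.427 -0.097]
 [-0.6    0.577 -0.554  0.702]
 [-0.012 -0.699 -0.715  0.919]
 [ 0.     0.     0.     1.   ]]
[ 0.17006672 -0.65297199  0.40382326] [-1.79904406e+02  6.62519780e-03  1.45976823e+01] 0.1734 0.1
```

View pics/top0.png

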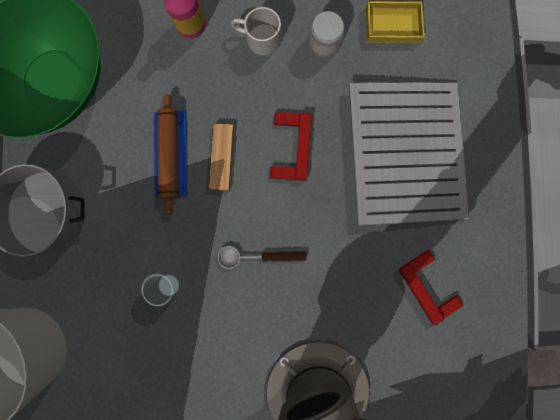

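View pics/side0.png

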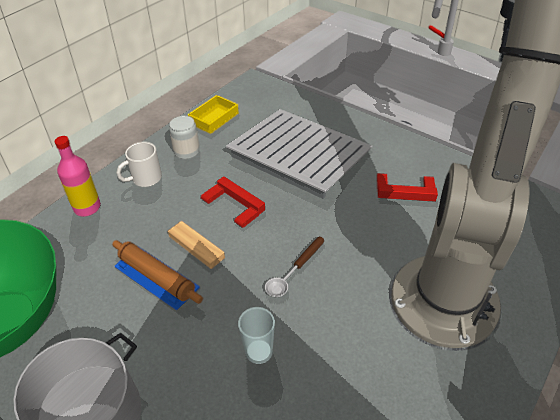

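The pin is at about (168,155) in the top view and the board at about (408,152). There are two red U-shaped candidates: A at (293,147) and B at (433,288). The base is at about (318,385), so A is the farther one. The pale block at (222,157) is the bystander. Next I'll measure everything and confirm A in a crop.

```bash
cat > h.py <<'E'
import numpy as np,cv2
from workcell import arm,kin,vision
def cloud(s):
    """world xyz for every pixel, from the depth map"""
    h,w=s["z_map"].shape; f=h/2/np.tan(np.radians(float(s["vfov"]))/2)
    K=np.array([[f,0,float(s["cx"])],[0,f,float(s["cy"])],[0,0,1]])
    uv=np.stack(np.meshgrid(np.arange(w),np.arange(h)),-1).reshape(-1,1,2).astype(np.float64)
    xy=cv2.undistortPointsIter(uv,K,np.array([float(s["k1"]),0,0,0,0]),None,None,(3,50,1e-9)).reshape(h,w,2)
    P=np.dstack([xy,np.ones((h,w))])*s["z_map"][...,None]
    return P@s["T"][:3,:3].T+s["T"][:3,3]
def masks(s):
    H=cv2.cvtColor(s["image"],cv2.COLOR_BGR2HSV).astype(int); h,sa,v=H[...,0],H[...,1],H[...,2]
    return dict(red=((h<4)|(h>175))&(sa>180)&(v>60), brown=(h>=5)&(h<16)&(sa>120)&(v>35), blue=(h>105)&(h<130)&(sa>130))
def blobs(m,P,minpx=40):
    n,l,st,c=cv2.connectedComponentsWithStats(m.astype(np.uint8))
    return [(l==i,c[i],st[i,4]) for i in range(1,n) if st[i,4]>minpx]
def rect(xy):
    """centre, (long,short), yaw deg of long side relative to world x in (-90,90]"""
    c,(a,b),t=cv2.minAreaRect((np.asarray(xy)*1000).astype(np.float32))
    if a<b:a,b,t=b,a,t+90
    return np.array(c)/1000,(a,b),(t+90)%180-90
E
python3 - <<'E'
from h import *
for n in("top","side"):
    s=dict(np.load(f"{n}0.npz")); P=cloud(s); M=masks(s); print("==",n)
    for k in M:
        for m,c,a in blobs(M[k]&(P[...,2]>-.01),P):
            p=P[m]; print(k,c.round(),a,"rect",rect(p[:,:2]),"zmed/max",np.percentile(p[:,2],[5,50,98]).round(4))
            if k=="red":
                b=p[p[:,2]>.022]; f=p[(p[:,2]>.010)&(p[:,2]<.019)]
                if len(b)>20: print("   bar",rect(b[:,:2]),b.mean(0).round(4),len(b)," feet mean",f.mean(0).round(4),len(f),"distbase",np.hypot(*p.mean(0)[:2]).round(3))
    if n=="top":
        R=np.zeros(P.shape[:2],bool); R[70:240,335:480]=1
        g=P[R&(P[...,2]>-.005)&(P[...,2]<.004)]; print("counter z",np.median(g[:,2]))
        m,c,a=max(blobs(R&(P[...,2]>.009),P),key=lambda t:t[2]); p=P[m]; print("board",rect(p[:,:2]),a)
        A=np.c_[p[:,:2],np.ones(len(p))]; co=np.linalg.lstsq(A,p[:,2],rcond=None)[0]
        print("plane",co,np.degrees(np.arctan(np.hypot(*co[:2]))),"resid",np.std(A@co-p[:,2]), "updir",np.degrees(np.arctan2(co[1],co[0])))
        I=s["image"]; cr=np.hstack([cv2.resize(I[95:205,230:350],(400,367)),cv2.resize(I[235:345,375:495],(400,367))]); cv2.imwrite("pics/cand.png",cr)
E
```

```text
== top
red [295. 146.] 1291 rect (array([0.4896517 , 0.05834248]), (282.94879150390625, 81.11398315429688), -5.755134582519531) zmed/max [0.0128 0.0245 0.0318]
   bar (array([0.48652429, 0.03582996]), (281.5101623535156, 35.09830093383789), -6.4953155517578125) [0.5508 0.0238 0.0323] 706  feet mean [0.5563 0.0638 0.0154] 518 distbase 0.556
red [428. 291.] 1285 rect (array([ 0.29618008, -0.15239822]), (417.4554748535156, 137.47128295898438), 58.20054626464844) zmed/max [0.0126 0.0252 0.0318]
   bar (array([ 0.28292526, -0.12933395]), (392.2201232910156, 90.6334457397461), 58.20054626464844) [ 0.2158 -0.2322  0.0354] 729  feet mean [ 0.2356 -0.2684  0.0154] 510 distbase 0.334
brown [167. 154.] 1888 rect (array([0.46037994, 0.26207538]), (426.64068603515625, 173.47119140625), 38.59204864501953) zmed/max [0.0353 0.048  0.0548]
brown [220. 159.] 990 rect (array([0.46203989, 0.1746571 ]), (303.4207458496094, 107.966796875), 25.198596954345703) zmed/max [0.0185 0.022  0.0262]
brown [284. 256.] 260 rect (array([0.30830252, 0.07242337]), (95.61566925048828, 13.746491432189941), 88.64232635498
[... 1758 characters left out ...]
rray([0.2337467 , 0.32060516]), (1004.8301391601562, 107.31430053710938), -42.9446907043457) [0.5353 0.0394 0.0465] 472  feet mean [0.5496 0.0599 0.0151] 481 distbase 0.545
brown [309. 252.] 292 rect (array([0.12955023, 0.37555075]), (793.213134765625, 60.81880187988281), -59.5831184387207) zmed/max [0.0117 0.0175 0.0225]
brown [157. 271.] 1814 rect (array([0.26267581, 0.45986301]), (858.4482421875, 129.41310119628906), -25.360252380371094) zmed/max [0.0295 0.0477 0.0548]
blue [149. 285.] 771 rect (array([0.25458499, 0.48279694]), (822.5022583007812, 108.48265838623047), -24.41478729248047) zmed/max [0.0033 0.0065 0.0194]<stdin>:9: RuntimeWarning: Mean of empty slice.
  ret = um.true_divide(
```

View pics/cand.png

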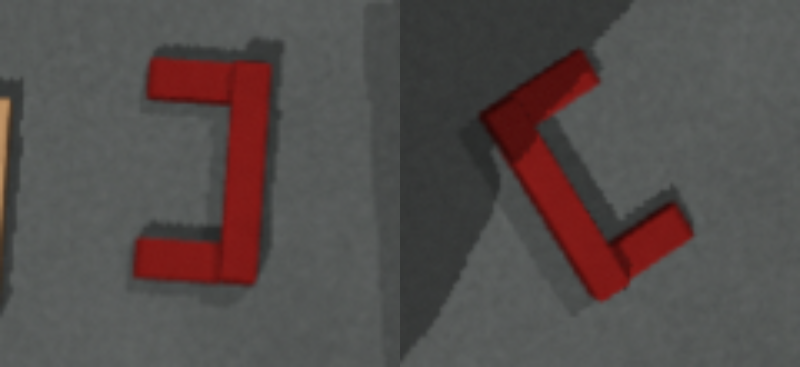

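Crop: A (left panel) is a full red U with feet and sits 0.55 m from the base. B (right panel) is the same shape at 0.33 m. A is therefore the chock meant. The depth map has outliers, so I'll filter it and cast rays onto the known heights.

```bash
cat >> h.py <<'E'
def cast(s,P,m,n,d):
    """intersect the rays of pixels m with plane n.p=d"""
    o=s["T"][:3,3]; v=P[m]-o; return o+v*((d-n@o)/(v@n))[:,None]
Z=np.array([0,0,1.])
def opn(m): return cv2.morphologyEx(m.astype(np.uint8),cv2.MORPH_OPEN,np.ones((3,3)))>0
def chock_pose(s,P,near,zb=0,tilt=None):
    """bar and feet of the red blob nearest pixel 'near' (on counter)"""
    m=min(blobs(masks(s)["red"],P,300),key=lambda t:np.hypot(*(t[1]-near)))[0]
    z=cv2.medianBlur(P[...,2].astype(np.float32),5)
    m&=s["z_map"]>0
    b=opn(m&(z>zb+.022)); f=opn(m&(z<zb+.019)&(z>zb+.012))
    return rect(cast(s,P,b,Z,zb+.028)[:,:2]),rect(cast(s,P,f,Z,zb+.016)[:,:2])
def board_pose(s,P):
    z=cv2.medianBlur(P[...,2].astype(np.float32),5); R=np.zeros(z.shape,bool); R[65:240,335:485]=1
    m=R&(s["z_map"]>0)&(z>.011)&(z<.06); p=P[m]; p=p[(p[:,2]>.008)&(p[:,2]<.05)]
    A=np.c_[p[:,:2],np.ones(len(p))]; w=np.ones(len(p))>0
    for _ in range(6): co=np.linalg.lstsq(A[w],p[w,2],rcond=None)[0]; w=abs(A@co-p[:,2])<.004
    n=np.array([-co[0],-co[1],1]); top=opn(R&(s["z_map"]>0)&(abs(z-(P[...,:2]@co[:2]+co[2]))<.005)&(z>.009))
    top=max(blobs(top,P),key=lambda t:t[2])[0]
    return rect(cast(s,P,top,n,co[2])[:,:2]),co
def pin_pose(s,P,roi):
    """axis by PCA over barrel+handle pixels cast onto the axis height; barrel centre"""
    m=masks(s)["brown"]; R=np.zeros(m.shape,bool); R[roi[0]:roi[1],roi[2]:roi[3]]=1
    return m&R
E
python3 - <<'E'
from h import *
s=dict(np.load("top0.npz")); P=cloud(s)
for k in chock_pose(s,P,(293,147)): print("chock A",k)
r,co=board_pose(s,P); print("board",r,co,"slope",np.degrees(np.arctan(np.hypot(*co[:2]))),"up",np.degrees(np.arctan2(co[1],co[0])),"zc",r[0]@co[:2]+co[2])
m=opn(masks(s)["brown"]); R=np.zeros(m.shape,bool); R[85:222,140:195]=1; m&=R&(s["z_map"]>0)
m=max(blobs(m,P),key=lambda t:t[2])[0]
q=cast(s,P,m,Z,.029)[:,:2]; print("pin all",rect(q),np.median(q,0))
print("pin depth pts: ",rect(P[m&(abs(P[...,2]-.045)<.012)][:,:2]))
# ridge: the highest depth points
p=P[m]; p=p[(p[:,2]>.049)&(p[:,2]<.055)]; print("ridge",rect(p[:,:2]),p.mean(0),len(p))
for k in("blue",):
    b=opn(masks(s)[k])&(s["z_map"]>0)&(P[...,2]<.03); q=cast(s,P,b,Z,.006)[:,:2]; print("stand",rect(q))
E
```

```text
chock A (array([0.55192792, 0.02355043]), (148.63717651367188, 23.821006774902344), -5.3721466064453125)
chock A (array([0.55698407, 0.0632791 ]), (149.6837615966797, 55.53546142578125), -5.127433776855469)
board (array([ 0.53814404, -0.21578017]), (318.9800109863281, 260.7944641113281), 1.7420766353607178) [-0.00412079  0.10534835  0.05271071] slope 6.018398780899934 up 92.240028365624 zc 0.027761045924666317
pin all (array([0.54378925, 0.32862604]), (269.5368957519531, 43.5842399597168), 0.08108164370059967) [0.54238229 0.32949907]
pin depth pts:  (array([0.54267932, 0.32712415]), (268.11236572265625, 43.863861083984375), 0.6650011539459229)
ridge (array([0.54241852, 0.32603757]), (199.16639709472656, 33.369380950927734), 1.3673648834228516) [0.53759134 0.32772501 0.05128348] 754
stand (array([0.54686584, 0.3280033 ]), (198.26058959960938, 74.96692657470703), 0.25918319821357727)
```

```bash
cat >> h.py <<'E'
from scipy.spatial.transform import Rotation as Ro
G=.155
BOARD=np.array([.538,-.2160,.028]); BYAW=1.9
RB=Ro.from_euler("xyz",[6,0,BYAW],degrees=True).as_matrix()
def tool(yaw,tilt=0): return [180+tilt-360*(tilt>0),0,yaw]
def tcp(g,rot): return np.asarray(g)-G*Ro.from_euler("xyz",rot,degrees=True).as_matrix()[:,2]
def lower(rot,step,maxn,dF=3.):
    """1 mm steps until the wrist force rises by dF; returns steps made"""
    arm.dwell(.2); f0=np.array(arm.read_ft_force()); p=np.array(arm.read_eef_pos())
    for i in range(1,maxn+1):
        arm.servo_line(p+step*i,rot,speed=.02); f=np.array(arm.read_ft_force())
        if f[2]-f0[2]>dF: break
    print("lower",i,(f-f0).round(2)); return i
E
python3 - <<'E'
from h import *
wp={"chock":((.552,.0236,.25),-5.3,0),"chock_lo":((.552,.0236,.024),-5.3,0),
"bd":(BOARD+RB@[0,-.029,.124],BYAW,6),"bdlo":(BOARD+RB@[0,-.029,.024],BYAW,6),"pinlo":((.5425,.3275,.033),.5,0),"pinhi":((.5425,.3275,.25),.5,0),"pinbd":(BOARD+RB@[0,.063,.027],BYAW,6)}
for k,(g,y,t) in wp.items():
    for dy in(0,180):
        r=tool(y-dy,t if dy==0 else -t); q=kin.inverse_kinematics(tcp(g,r),r); print(k,dy,None if q is None else np.round(q,1))
E
```

```text
chock 0 [  18.2   19.1  -33.3  104.3   11.9   60.2 -115. ]
chock 180 [ 32.9  24.2 -53.3 103.4  21.6  63.3  56.7]
chock_lo 0 [   4.4   35.   -17.1  113.7   17.6   33.8 -119.8]
chock_lo 180 [ 20.4  39.7 -38.2 112.6  37.4  40.6  43.8]
bd 0 [ 28.3  28.2  -7.8 102.7  -2.3  51.7 -65.3]
bd 180 [ 52.   33.8 -40.6 101.   19.   55.6  96.8]
bdlo 0 [ 27.4  35.7  -7.9 106.1  -1.4  40.8 -66.1]
bdlo 180 [ 48.4  40.8 -36.8 104.6  24.7  45.7  92.2]
pinlo 0 [ -11.8   43.3  -35.   101.2   33.1   46.2 -152.6]
pinlo 180 [ -1.5  49.8 -51.5 100.5  47.5  54.2  17.4]
pinhi 0 [   6.9   39.1  -66.6   92.    37.    73.9 -155.3]
pinhi 180 [  2.5  34.6 -57.6  92.3  30.6  70.3  29.4]
pinbd 0 [ 22.7  32.2 -12.5 111.1   1.3  38.8 -77. ]
pinbd 180 [ 41.   36.8 -36.8 109.8  22.6  42.8  84.7]
```

```bash
cat >> h.py <<'E'
def go(g,rot,line=None):
    p=tcp(g,rot); arm.reach(p,rot) if line is None else arm.servo_line(p,rot,speed=line)
E
python3 - <<'E'
from h import *
r=tool(-5.3-180); b=np.array([.552,.0236,0])
arm.grip(.085,40)
go(b+[0,0,.22],r); print(arm.read_time_s())
go(b+[0,0,.026],r,.2); arm.grip(0,50); print("w",arm.read_grip_width(),arm.read_grip_force(),arm.read_ft_force())
go(b+[0,0,.14],r,.2); print("w",arm.read_grip_width(),arm.read_ft_force(),arm.read_time_s())
s=vision.snapshot("side"); cv2.imwrite("pics/held.png",s["image"])
E
```

```text
3.0583
w 0.024990419372404586 51.04812204837799 [-0.83596721 -0.96121416  5.63999134]
w 0.025099965921060664 [-0.6550009  -0.01746848 -1.35268224] 5.4667
```

View pics/held.png

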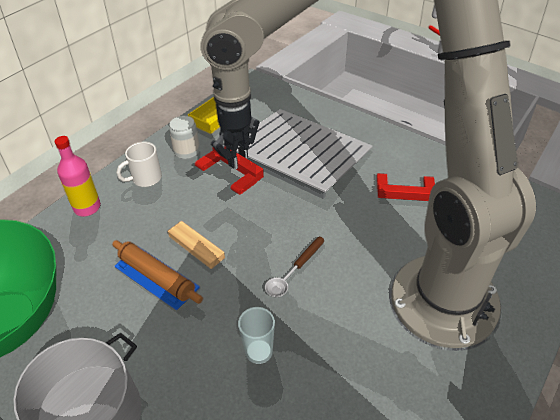

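The chock is held level by the bar at about (235,170), with its feet toward the pin. Now I'll place it.

Run:
```python
from h import *
r=tool(BYAW-180,-6); g=lambda h: BOARD+RB@[0,-.029,.026+h]
go(g(.10),r); go(g(.012),r,.15)
n=lower(r,-RB[:,2]*.001,18,3.)
print(arm.read_eef_pos(),arm.read_grip_width(),arm.read_time_s())
arm.grip(.085); arm.dwell(.2)
p=np.array(arm.read_eef_pos()); arm.servo_line(p+RB[:,2]*.13,r,speed=.25)
rp=tool(.5-180); go([.5425,.3275,.2],rp); print(arm.read_time_s())
for n in("top","side"):
    s=vision.snapshot(n); np.savez(f"{n}1.npz",**s); cv2.imwrite(f"pics/{n}1.png",s["image"])
    if n=="top":
        P=cloud(s); m=min(blobs(masks(s)["red"],P,300),key=lambda t:np.hypot(*(t[1]-(420,152))))
        print(m[1:]); hgt=(P-BOARD)@RB[:,2]; hm=cv2.medianBlur(hgt.astype(np.float32),5)
        for lo,hi,h in((.022,.034,.028),(.011,.02,.016)):
            k=opn(m[0]&(s["z_map"]>0)&(hm>lo)&(hm<hi)); q=(cast(s,P,k,RB[:,2],RB[:,2]@BOARD+h)-BOARD)@RB
            print("in board plane frame",rect(q[:,:2]))
```

```text
lower 13 [-2.66  0.56  8.36]
[ 0.54013944 -0.26387362  0.20576516] 0.024574775556553845 10.7917
14.3917
(array([424.72258065, 145.71774194]), np.int32(620))
in board plane frame (array([ 0.00387975, -0.02585305]), (137.0467529296875, 24.129104614257812), 0.3599489629268646)
in board plane frame (array([0., 0.]), (0.0, 0.0), 0.0)
```

View pics/top1.png

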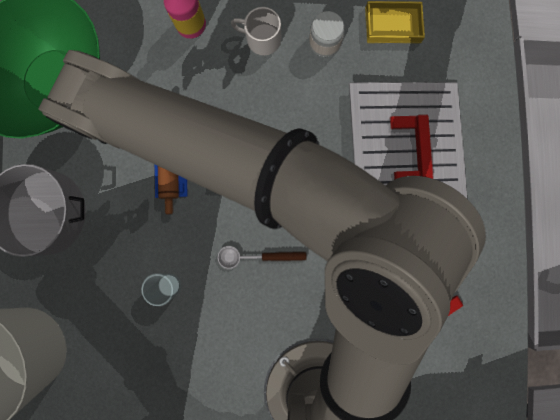

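The chock lies flat across the board at about (425,146), with its feet pointing uphill (left). The arm hides its lower end. I'll measure it in the side view too, then grip the pin.

```bash
cat >> h.py <<'E'
def chock_on_board(s,near):
    P=cloud(s); m=min(blobs(masks(s)["red"],P,200),key=lambda t:np.hypot(*(t[1]-near))); print(m[1:])
    hm=cv2.medianBlur(((P-BOARD)@RB[:,2]).astype(np.float32),3)
    for lo,hi,h in((.0235,.034,.028),(.012,.019,.016)):
        k=m[0]&(s["z_map"]>0)&(hm>lo)&(hm<hi); q=(cast(s,P,k,RB[:,2],RB[:,2]@BOARD+h)-BOARD)@RB
        if k.any(): print("  in board plane frame",rect(q[:,:2]),k.sum())
E
python3 - <<'E'
from h import *
chock_on_board(dict(np.load("top1.npz")),(425,146)); chock_on_board(dict(np.load("side1.npz")),(300,150))
r=tool(.5-180); b=np.array([.5425,.3275,0])
go(b+[0,0,.034],r,.2); arm.grip(0,60); print("w",arm.read_grip_width(),arm.read_grip_force(),arm.read_ft_force())
go(b+[0,0,.16],r,.15); print("w",arm.read_grip_width(),arm.read_ft_force(),arm.read_torque(),arm.read_time_s())
for n in("side","top"):
    s=vision.snapshot(n); cv2.imwrite(f"pics/{n}2.png",s["image"]); np.savez(f"{n}2.npz",**s)
E
```

```text
(array([424.72258065, 145.71774194]), np.int32(620))
  in board plane frame (array([ 0.0049621 , -0.02553016]), (138.95042419433594, 24.36298179626465), -0.45571136474609375) 619
(array([302.28363229, 139.40246637]), np.int32(892))
  in board plane frame (array([ 0.00026801, -0.02443131]), (151.50729370117188, 29.13360023498535), -0.1833343505859375) 286
  in board plane frame (array([0.0012359 , 0.00595844]), (152.0177001953125, 83.51286315917969), 0.16972039639949799) 351
w 0.04395093044803563 60.98223924636841 [-0.45605642 -1.09711863  5.85618944]
w 0.04420354307707489 [-0.37836534  0.33277933 -2.90498577] [ 0.03823974 -0.00519528  0.00221906] 16.925
```

View pics/side2.png

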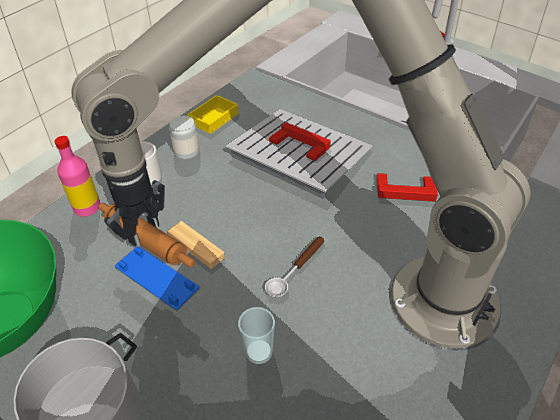

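The pin is lifted clear of the stand and held at about (145,240). The chock sits on the board at (302,139). The cameras put the chock origin about 0 to 4 mm uphill of the board centre, so I'll aim for y = 67 mm and stop 15 mm above the board to check.

Run:
```python
from h import *
r=tool(BYAW-180,-6); g=lambda h: BOARD+RB@[0,.067,.028+h]
go(g(.10),r); go(g(.014),r,.15); arm.dwell(.2); print(arm.read_time_s(),arm.read_grip_width(),arm.read_ft_force())
s=vision.snapshot("top"); np.savez("top3.npz",**s)
s=vision.snapshot("side"); np.savez("side3.npz",**s); I=s["image"]; cv2.imwrite("pics/side3.png",cv2.resize(I[60:240,180:420],(800,600),interpolation=cv2.INTER_CUBIC))
chock_on_board(s,(302,139)); P=cloud(s); m=masks(s)["brown"]&(s["z_map"]>0); R=np.zeros(m.shape,bool); R[60:240,180:420]=1
hh=(P-BOARD)@RB[:,2]; m=opn(m&R&(hh>.015)&(hh<.075))
for b,c,a in blobs(m,P,60):
    q=(cast(s,P,b,RB[:,2],RB[:,2]@BOARD+.037)-BOARD)@RB; print(c,a,rect(q[:,:2]),"depth h",np.percentile(hh[b],[50,95]))
```

```text
19.7333 0.04402119317614985 [ 0.16502546 -0.20148379 -3.65995622]
(array([313.37659033, 139.61832061]), np.int32(393))
  in board plane frame (array([-0.02581352, -0.02363261]), (99.50640869140625, 30.789682388305664), -0.8515396118164062) 194
  in board plane frame (array([-0.02893744, -0.01542677]), (91.88245391845703, 35.75358200073242), 3.603163480758667) 94
[262.33333333 135.50851582] 411 (array([0.07024059, 0.07209274]), (135.37109375, 62.71492004394531), -26.89960479736328) depth h [0.04501107 0.05967907]
[305.69134078 152.52094972] 716 (array([-0.05832676,  0.06573097]), (157.0838623046875, 75.15108489990234), 0.7091339826583862) depth h [0.04789877 0.06044427]
```

View pics/side3.png

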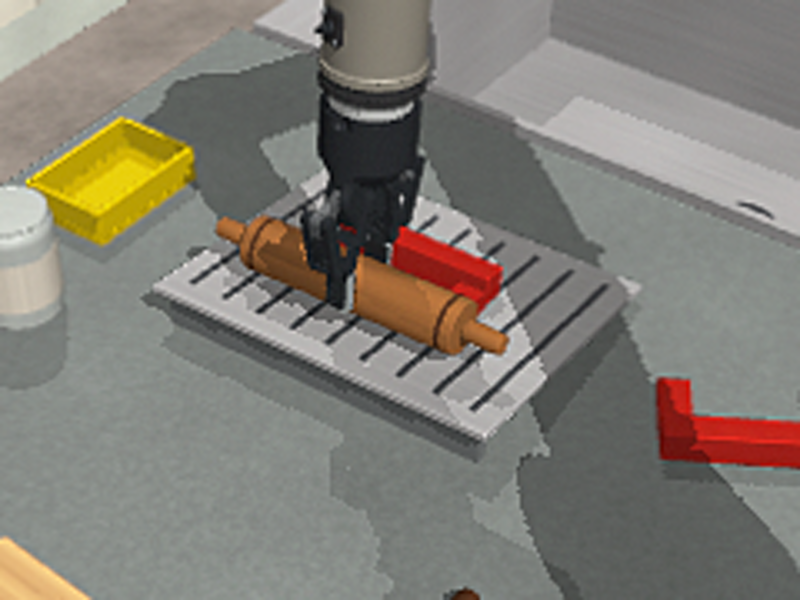

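The pin is held parallel to the bar, over the board just behind the feet. I'll fit its axis from the depth points, with the known 23 mm radius.

Run:
```python
from h import *
from scipy.optimize import least_squares
for n in("side3","top3"):
    s=dict(np.load(n+".npz")); P=cloud(s); Q=(P-BOARD)@RB; m=opn(masks(s)["brown"])&(s["z_map"]>0)&(abs(Q[...,0])<.09)&(abs(Q[...,1]-.067)<.04)&(Q[...,2]>.02)&(Q[...,2]<.07)
    q=Q[m]; print(n,len(q))
    if len(q)>50:
        f=least_squares(lambda a:np.hypot(q[:,1]-a[0]-a[2]*q[:,0],q[:,2]-a[1])-.023,[.067,.037,0],loss="soft_l1",f_scale=.002).x; print(" pin y,h,slope",f.round(4))
    k=masks(s)["red"]&(s["z_map"]>0)&(abs(Q[...,0])<.1)&(abs(Q[...,1])<.1)&(Q[...,2]>.005)
    q=Q[k]; 
    if len(q): 
        t=q[abs(q[:,2]-.028)<.003]; print(" bar top y pct",np.percentile(t[:,1],[3,50,97]).round(4),"x",np.percentile(t[:,0],[2,98]).round(4),"h",np.median(t[:,2]))
s=dict(np.load("side2.npz")); P=cloud(s); Q=(P-BOARD)@RB; k=masks(s)["red"]&(s["z_map"]>0)&(abs(Q[...,0])<.1)&(abs(Q[...,1])<.1); q=Q[k]
f=q[abs(q[:,2]-.016)<.002]; t=q[abs(q[:,2]-.028)<.002]; print("side2 feet y",np.percentile(f[:,1],[2,98]),"bar",np.percentile(t[:,1],[2,50,98]),"x",np.percentile(q[:,0],[1,99]))
# barrel ends along x: dark rings / width step, side3
s=dict(np.load("side3.npz")); P=cloud(s); Q=(P-BOARD)@RB; m=opn(masks(s)["brown"])&(s["z_map"]>0)&(abs(Q[...,1]-.067)<.05)&(Q[...,2]>.02)&(Q[...,2]<.07); print("pin x ends",np.percentile(Q[m][:,0],[.5,99.5]), "barrel",np.percentile(Q[m&(Q[...,2]>.052)][:,0],[1,99]))
```

```text
side3 823
 pin y,h,slope [0.0667 0.0368 0.0042]
 bar top y pct [-0.0367 -0.0231 -0.0135] x [-0.0724  0.0194] h 0.02846642713971232
top3 1260
 pin y,h,slope [0.0682 0.036  0.0008]
 bar top y pct [-0.0365 -0.0246 -0.0146] x [-0.0716 -0.0109] h 0.027593995088675556
side2 feet y [-0.02014816  0.04251038] bar [-0.03740626 -0.02440156 -0.01370003] x [-0.07363462  0.07504527]
pin x ends [-0.13412636  0.13005433] barrel [-0.09934191  0.09694837]
```

The relative y is about 63 mm (61 mm is contact) and x is centred to within about 2 mm. Lowering to contact, then releasing.

Run:
```python
from h import *
r=tool(BYAW-180,-6)
n=lower(r,-RB[:,2]*.001,19,3.); arm.dwell(.4)
print(arm.read_eef_pos(),arm.read_grip_width(),arm.read_ft_force(),arm.read_time_s())
arm.grip(.085); arm.dwell(.3)
p=np.array(arm.read_eef_pos()); arm.servo_line(p+RB[:,2]*.14,r,speed=.15)
go([.5425,.3275,.25],tool(.5-180)); print(arm.read_time_s())
for n in("top","side"):
    s=vision.snapshot(n); P=cloud(s); Q=(P-BOARD)@RB; ok=(s["z_map"]>0)&(abs(Q[...,1])<.12)
    k=masks(s)["red"]&ok&(abs(Q[...,0])<.1); q=Q[k]; t=q[abs(q[:,2]-.028)<.002]; print(n,"bar",np.percentile(t[:,1],[2,50,98]).round(4),"x",np.percentile(q[:,0],[1,99]).round(4))
    m=opn(masks(s)["brown"])&ok&(Q[...,2]>.012)&(abs(Q[...,0])<.15); q=Q[m]; print(" pin x",np.percentile(q[:,0],[.5,99.5]).round(4))
    from scipy.optimize import least_squares
    q=q[(abs(q[:,0])<.09)]; print(" pin",least_squares(lambda a:np.hypot(q[:,1]-a[0]-a[2]*q[:,0],q[:,2]-a[1])-.023,[.065,.023,0],loss="soft_l1",f_scale=.002).x.round(4))
I=s["image"]; cv2.imwrite("pics/side4.png",cv2.resize(I[60:240,180:420],(800,600),interpolation=cv2.INTER_CUBIC))
```

```text
lower 13 [-1.47 -1.07  4.62]
[ 0.53652163 -0.16874416  0.21843122] 0.04411269131895039 [-1.64712707 -1.21009145  3.88463553] 23.6833
27.3583
top bar [-0.0375 -0.026  -0.0146] x [-0.0725  0.0735]
 pin x [-0.0935  0.1283]
 pin [ 0.0625  0.0225 -0.0028]
side bar [-0.0379 -0.0252 -0.014 ] x [-0.0736  0.0736]
 pin x [-0.1349  0.1292]
 pin [ 0.061   0.0235 -0.0016]
```

View pics/side4.png

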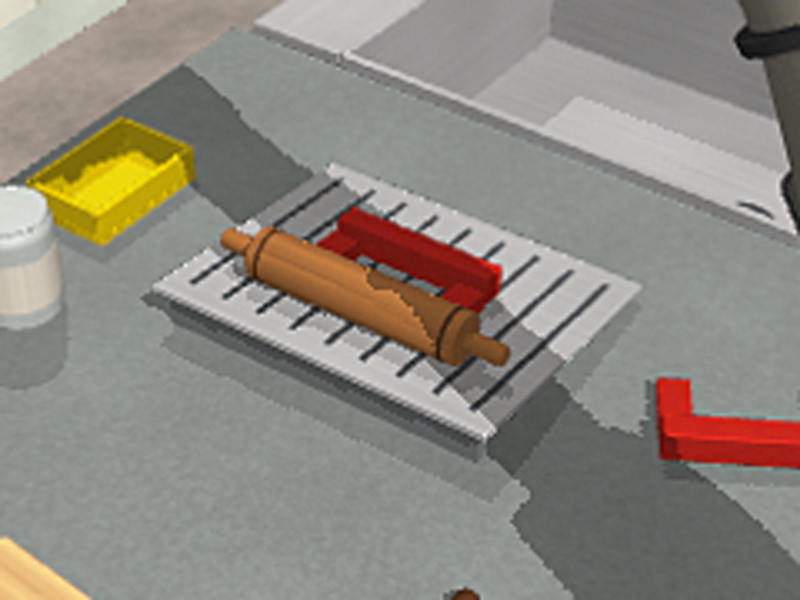

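The pin rests on the board against both feet, centred on the chock and parallel to it, and the robot is clear of everything. Handing in.

```bash
python3 -c "
from workcell import arm
print(arm.close_job())"
```

```text
the job is handed in; nothing more can be done
None
```

The job is handed in at about 27 s of the 59 s limit: the last pictures show the red chock flat across the middle of the board, feet uphill, and the pin released and resting against both feet, though no verdict came back.

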